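# Open the pump's filter compartment

### The job

Open the filter compartment of the bench pump so the filter can be changed: press the snap tab all the way in until it stays down, then push the cover by its rib, away from the pump body, completely off its seat and on to the ledge beyond. Only touch, press and push: do not lift or tip the cover, leave it lying flat on the ledge, and leave the tube, the jar and the tip box where they stand.

Things in the scene. Friction and masses are not known exactly. Their poses are not given: they have to be found in the camera images.
- filter_unit: Bench suction pump, fixed. Origin on the bench under its filter trough; z up; +x = the way the cover slides off; yaw varies. Grey pump body at the -x end: x -209 to -101 mm, 130 wide, 73 high. White trough: x -100 to +115, 104 wide; two runners (tops 55 mm high, 60 mm gap between them) with side walls (inner faces y +-44, tops 63 high). Runners carry the cover first on the seat, then on the ledge.
- seat (a point): Middle of the cover's seat, at runner height (pump frame x -51, z 55 mm). The seat runs from the rear wall (x -92 mm, 63 mm high) to x -10 mm. Thin lips along its sides (over |y| > 38 mm, underside 63, top 66 mm high) reach over the cover's edges, so that it can only slide. The filter lies between the runners, top 50 mm high.
- ledge (a point): Middle of the ledge, at runner height (pump frame x +48, z 55 mm). The ledge is the runners from x -10 mm to the end stop at x +107 mm (67 mm high); no lips here. Between the runners it is open down to 30 mm above the bench, with the snap tab standing in the gap.
- filter_cover: Loose grey cover, about 90 g: plate 80 (x) x 84 (y) x 6 mm with one upright rib across the middle of its top (10 thick in x, 50 wide in y, top 24 mm above the underside). Origin: centre of the underside; axes as the pump's. Starts at x -50, z 55 mm in the pump's frame, 2 mm side play; slides on the runners with light friction. The end stop halts its origin at x +67 mm.
- snap_tab (a joint): Travel of the snap tab straight down, in m. 0 to 0.002 at the start = up: top about 64 mm above the bench, 9 mm above the runners, blocking the cover 3 mm in front of its edge. 0.013 = fully in: top at 51 mm, 4 mm below the runners; the cover passes over it. Needs 3 to 4 N, no return spring, stays where it is left; firm stop at the end.
- tab_pad (a point): Point to press: on the snap tab's top face, 36 mm in front of the seated cover's front edge (pump frame x +26 mm, y 0); it moves down with the tab. The grey tab is a block 50 mm (pump frame x -7 to +43) by 26 mm (y), with fine grip lines on top.
- sample_tube: Bystander: loose capped tube standing upright, 35 mm across the cap, 103 mm tall; origin at the centre of its underside, z up.
- reagent_jar: Bystander: loose capped jar standing upright, 48 mm across, 72 mm tall; origin at the centre of its underside, z up.
- tip_box: Bystander: loose closed box of pipette tips, 124 x 86 x 60 mm; origin at the centre of its underside, z up.
Things that resemble listed ones, but are neither listed nor needed, are in the scene too. Several things have the shape of the filter_cover; the one meant has the colours described above.

How it is judged:
By the outcome, as a careful person would: the job done as asked, in the order asked, and still so for the second after the job is handed in, with the robot touching nothing.
It also fails if it takes over 38 s, if anything falls off the work surface, if the arm or the gripper's body presses on something with over 40 N, if the wrist force passes 120 N, or if a joint passes its speed limit or range.

### The arm

A 6-joint arm with a two-finger parallel gripper is mounted at the origin on the work surface. World frame = base frame: x ahead of the robot, y to its left, z up, the work surface at z = 0. Lengths are in m, angles in rad, forces in N, time in s.
With the tool pointing down it reaches from about 0.35 to 0.975 m from the base axis. Payload 4.9 kg.
Tool frame: the origin (TCP) lies on the mounting face of the last link; the fingertips stand 173 mm ahead of it and the grasp point (between the pads) lies 155 mm ahead of it; x points along the fingers, z is the direction in which the jaws open and shut, and the axes are right-handed (so a half turn about x gives the same grasp; the last joint's range is limited). The gripper opens to 85 mm and grips with 20 to 120 N. Pads are 22 mm wide; open, the fingers measure 114 mm over their backs; the gripper's body (76 mm by 85 mm) begins 54 mm behind the grasp point. The pads swing forward as they close: fully open they stand 13 mm farther back than shut.
Start: joints at [-1.396, 0.053, 1.613, -0, 1.476, -0.119], TCP at [0.181, -0.598, 0.405] pointing down, gripper open.
Joint ranges: [-3.01, 3.01], [-1.01, 2.22], [0.06, 2.58], [-1.02, 4.17], [0.09, 2.62], [-3.14, 3.14]. Speed limits (rad/s): [2.57, 2.57, 3.14, 3.14, 3.14, 3.14].

### API

Orientations are given as a rotation vector (axis times angle).
In Python, from station import get_obs, get_image, get_calibration, finish_job, look_for, masks_of, tip_of gives the robot as it stands.
- The arm moves only by the tool carry_out, never from a script. Its argument "increments" is a list of rows, each a list of 3 entries, a list of its own where there are three numbers: the turn, a rotation vector about the world's x, y, z in units of 0.1 rad (1.0 is 0.1 rad), then the shift along the world's x, y, z in units of 20 mm (1.0 is 20 mm), then the opening, from 0 (shut) to 1 (fully open). A call has 1 to 8 rows; each row shifts and turns the pose as measured when the row begins; what a row does not reach is not made up. A row lasts 1/10 s, in which the tool goes at most 50 mm and 8.59 degrees, less where a joint would pass 70% of its speed; a pose out of reach is approached as far as the arm can. A call with a number of a shift or a turn outside -1 to 1 is refused whole. A call with a gripper value outside its range is refused whole. The fingers move at their own pace and stop on an object; "squeeze" is the grip in N (left out, the last holds). Time passes only in rows, so rows that do not move let the fingers close. It gives the time, the measured TCP pose, the force and the opening at its end, in the units of the state.
- get_obs(): the state, without advancing time (a new reading comes with each control period).
- get_image(name): name is "scene" or "side" or "wrist"; returns (picture, depth): 400x640x3 uint8, blue, green, red; 400x640 float32, m along the optical axis (not along the pixel's ray), 0 where there is no reading.
- get_calibration(name): a dict with "fx", "fy", "cx", "cy" (pixels), "k1" (the pictures are not rectified: a ray, as slopes to the right and down, at radius r is drawn at 1 + k1 r^2 times it, then the intrinsics apply), "position" and "orientation" of the camera in the world. Camera axes: x right, y down, z forward; pixel columns grow to the right and rows downward; lengths in m; the calibration is good to about 2 mm. A picture is of the moment at which its call begins: read the wrist's pose just before it. get_calibration takes no time and is no camera call; for the wrist camera it gives the pose at the moment of the call.
- finish_job(): hands the job in, once; it reports no verdict.
Trained networks look in the newest picture that a camera, given by its name, has taken for a name from the list of things; names that differ only in an ending like _2 or _b are one class to them, and where a whole thing is asked for, a point or a joint stands for the part that bears it (a point fixed in the world has none). Each returns a list of dicts, best first, with "p" (0 to 1); they miss things now and then, are a little off and sometimes report something else, mostly with a low value. They report only what shows in the picture. A call takes as long as a camera call. They do not tell look-alikes from the thing itself.
- look_for(camera, query): "centre" ([column, row] in pixels, amid what is visible of it).
- masks_of(camera, query): "region" (400x640 bool, what is visible of it) and "centre" ([column, row] in pixels, amid what is visible of it).
- tip_of(camera, query): "centre" ([column, row] in pixels: a listed point, or the origin of a listed thing).
The state is a dict: "t": time; "q": joint angles; "dq": joint speeds; "effort": joint torques, N m; "tool_pos": TCP position; "tool_rot": TCP orientation; "contact_force": force on the tool from outside, world axes, zero at the start; "wrist_torque": the same for the moment, N m; "opening": finger opening in m.
Only numpy, scipy, OpenCV 4.12 (cv2) and the standard library are available. Lean on these libraries where they do the work, as an engineer would, in place of code of your own. Each camera call takes 0.05 s, during which the arm holds its last target.

## Working session

There is one attempt and no reset: what is moved stays moved. The work goes in short steps, Python scripts to look and compute and a tool call to move; the robot and the scene stay as the last step left them, time stands still between calls to the robot, and variables do not carry over. Pictures are saved under pics/ and viewed, and the job is handed in when it is done.

Besides the shell and the picture viewer there is one more tool, called after "Emit:" in YAML: its name, and indented under it one key for each argument. carry_out: Moves the arm, as the interface text tells. Shifts and turns lie within -1 to 1; 1 stands for 20 mm of shift or 0.1 rad of turn. Its arguments: {"type":"object","properties":{"increments":{"type":"array","items":{"type":"array"}},"squeeze":{"type":"number"}},"required":["increments"]}

```bash
mkdir -p pics; ls; python3 - <<'E'
from station import *
import cv2
o=get_obs();print(o)
for n in("scene","side"):
    im,d=get_image(n);cv2.imwrite(f"pics/{n}0.png",im);print(n,get_calibration(n))
    for q in("filter_unit","filter_cover","snap_tab","tab_pad","seat","ledge"):
        try:print(q,[(round(r['p'],2),[int(v) for v in r['centre']]) for r in tip_of(n,q)])
        except Exception as e:print(q,e)
E
```

```text
pics
{'t': 0.0, 'q': array([-1.39596479e+00,  5.33360112e-02,  1.61427324e+00,  5.57444229e-06,
        1.47602761e+00, -1.18964443e-01]), 'dq': array([-0.0002768 ,  0.00100858, -0.00055072, -0.00089106, -0.00180259,
       -0.00065552]), 'effort': array([-1.58055245e-04, -3.93681979e+01, -3.70174634e+01, -8.26170390e-05,
        7.07065308e-03, -2.81567665e-06]), 'tool_pos': array([ 0.18096728, -0.5979456 ,  0.40348799]), 'tool_rot': array([ 0.9914861 ,  1.33550062, -0.98914557]), 'contact_force': array([-0.55155447, -0.21212283, -0.22319959]), 'wrist_torque': array([ 0.01062036, -0.04518854,  0.00746721]), 'opening': 0.08534617763064853}
scene {'fx': 416.3292788137403, 'fy': 416.3292788137403, 'cx': 316.86307099600447, 'cy': 201.22977304123737, 'k1': -0.06483029901858066, 'position': array([0.89699924, 0.36495106, 0.81453052]), 'orientation': array([-1.16411933, -2.54696646,  0.79386546])}
filter_unit [(0.87, [293, 212]), (0.7, [284, 206])]
filter_cover [(0.85, [298, 181]), (0.58, [389, 189]), (0.56, [266, 130])]
snap_tab it knows: filter_cover, filter_unit, ledge, reagent_jar, sample_tube, seat, tab_pad, tip_box
tab_pad [(0.59, [284, 206])]
seat [(0.94, [295, 183])]
ledge [(0.88, [284, 218]), (0.52, [297, 186])]
side {'fx': 436.6057654839183, 'fy': 436.6057654839183, 'cx': 319.84477506560023, 'cy': 208.72615696725956, 'k1': 0.017574960278434252, 'position': array([0.424857  , 0.77935861, 0.48677288]), 'orientation': array([-0.17094038,  2.64554866, -1.55738436])}
filter_unit []
filter_cover [(0.91, [330, 196]), (0.87, [409, 263]), (0.46, [379, 176])]
snap_tab it knows: filter_cover, filter_unit, ledge, reagent_jar, sample_tube, seat, tab_pad, tip_box
tab_pad [(0.49, [298, 196])]
seat [(0.89, [331, 198]), (0.39, [292, 203])]
ledge [(0.66, [290, 202])]
```

View pics/scene0.png

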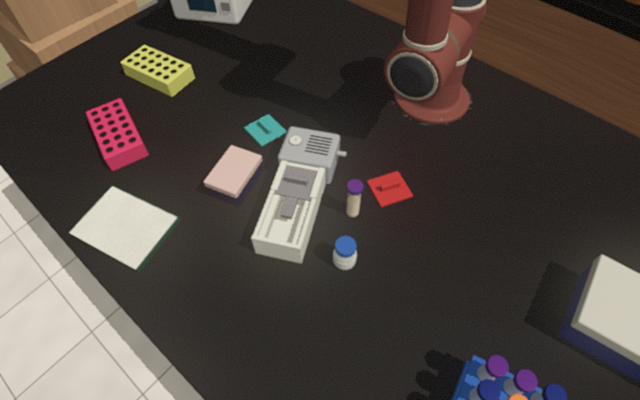

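View pics/side0.png

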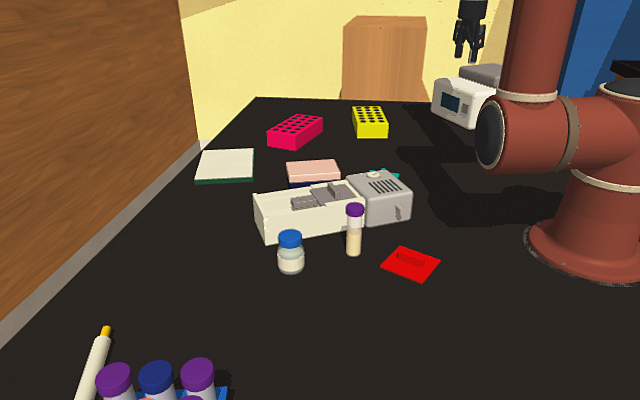

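The scene view shows three cover-shaped things. The grey one on the pump's seat is at (297,181), with look-alikes in teal at (266,130) and red at (389,189). I choose the grey one. The tab is at about (287,208), the tube at (353,197), the jar at (345,252) and the pink tip box at (233,171). Next I'll fit the pump pose.

```bash
cat > h.py <<'E'
import numpy as np,cv2
from scipy.spatial.transform import Rotation as R
def cloud(d,c):
    v,u=np.mgrid[0:400,0:640]
    K=np.array([[c['fx'],0,c['cx']],[0,c['fy'],c['cy']],[0,0,1]])
    p=cv2.undistortPoints(np.stack([u.ravel(),v.ravel()],1).astype(np.float64)[:,None],K,np.array([c['k1'],0,0,0.]))[:,0]
    P=np.c_[p,np.ones(len(p))]*d.ravel()[:,None].astype(float)
    return (R.from_rotvec(c['orientation']).apply(P)+c['position']).reshape(400,640,3)
def proj(X,c):
    K=np.array([[c['fx'],0,c['cx']],[0,c['fy'],c['cy']],[0,0,1]])
    Xc=R.from_rotvec(c['orientation']).inv().apply(np.atleast_2d(X)-c['position'])
    return cv2.projectPoints(Xc,np.zeros(3),np.zeros(3),K,np.array([c['k1'],0,0,0.]))[0][:,0]
def hmap(x,y,cx=-50,tab=64):
    h=np.zeros_like(x);a=abs(y)
    S=lambda m,v:np.putmask(h,m,v)
    tr=(x>-100)&(x<115)&(a<52)
    S(tr,30.);S(tr&(a>30),55.);S(tr&(x<-10)&(a<30),50.)
    S((x>-7)&(x<43)&(a<13),tab)
    S((abs(x-cx)<40)&(a<42),61.);S((abs(x-cx)<5)&(a<25),79.)
    S(tr&(a>44),63.);S(tr&(x<-92),63.);S(tr&(x>107),67.);S(tr&(x<-10)&(a>38),66.)
    S((x>-209)&(x<-101)&(a<65),73.)
    return h
E
python3 - <<'E'
from station import *
from h import *
from scipy.optimize import differential_evolution,minimize
pts=[]
for n in("scene",):
    im,d=get_image(n);c=get_calibration(n);P=cloud(d,c)
    for q in("filter_unit","filter_cover","tip_box","sample_tube","reagent_jar"):
        for m in masks_of(n,q):
            r=m['region']&(d>0);X=P[r]
            print(q,round(m['p'],2),np.round(m['centre']),r.sum(),np.round(np.median(X,0),3),np.round(np.percentile(X[:,2],[2,98]),3))
    tb=P[350:,0:300] 
    r=np.zeros((400,640),bool);r[115:275,240:350]=1
    r&=(d>0);pts.append(P[r])
X=np.vstack(pts);
print('table z',np.percentile(X[:,2],[5,25,50,75,95]))
c0=X[(X[:,2]>.045)].mean(0);print(c0)
# rough yaw from image direction body->trough
def cost(p,cx=-50,tab=64):
    c,s=np.cos(p[2]),np.sin(p[2]);dx,dy=(X[:,0]-p[0])*1e3,(X[:,1]-p[1])*1e3
    h=hmap(c*dx+s*dy,-s*dx+c*dy,cx,tab);return np.mean(np.minimum(abs(X[:,2]*1e3-h),15))
b=differential_evolution(cost,[(c0[0]-.15,c0[0]+.15),(c0[1]-.15,c0[1]+.15),(-3.2,3.2)],popsize=40,maxiter=200,seed=1,tol=1e-8)
print(b.x,b.fun)
np.save('pose.npy',b.x);np.save('X.npy',X)
for t in(51,55,60,62,64,66):print(t,cost(b.x,-50,t))
T=lambda x,y,z:[b.x[0]+np.cos(b.x[2])*x-np.sin(b.x[2])*y,b.x[1]+np.sin(b.x[2])*x+np.cos(b.x[2])*y,z]
for n in("scene","side"):
    im,d=get_image(n);c=get_calibration(n)
    big=cv2.resize(im,None,fx=4,fy=4,interpolation=cv2.INTER_CUBIC)
    def poly(L):
        q=proj(np.array([T(*l) for l in L])/1.,c)*4+1.5
        cv2.polylines(big,[q.astype(int)[:,None].astype(np.int32)],True,(0,255,0),1)
    def rect(x0,x1,y,z):poly([(x0/1e3,-y/1e3,z/1e3),(x1/1e3,-y/1e3,z/1e3),(x1/1e3,y/1e3,z/1e3),(x0/1e3,y/1e3,z/1e3)])
    rect(-209,-101,65,73);rect(-100,115,52,63);rect(-7,43,13,64);rect(-55,-45,25,79);rect(-90,-10,42,61)
    cc=proj(T(-.03,0,.05),c)[0]*4;x,y=int(cc[0]-400),int(cc[1]-300)
    cv2.imwrite(f'pics/fit_{n}.png',big[max(y,0):y+600,max(x,0):x+800])
E
```

```text
filter_unit 0.74 [298. 201.] 6117 [ 0.546 -0.027  0.062] [0.006 0.075]
filter_cover 0.93 [296. 182.] 966 [ 0.515 -0.048  0.061] [0.057 0.08 ]
filter_cover 0.92 [267. 129.] 694 [ 0.407 -0.261  0.006] [-0.001  0.025]
tip_box 0.87 [234. 176.] 2230 [ 0.585 -0.178  0.059] [0.005 0.062]
sample_tube 0.72 [354. 195.] 421 [0.466 0.078 0.079] [0.007 0.105]
reagent_jar 0.79 [344. 254.] 664 [0.576 0.143 0.066] [0.008 0.074]
reagent_jar 0.54 [295. 198.] 6255 [ 0.546 -0.027  0.062] [0.002 0.075]
table z [-0.00228943 -0.00030223  0.00555036  0.06019719  0.07289632]
[ 0.51199399 -0.0480894   0.06430784]
[ 0.55343315 -0.02774577  0.47264499] 3.895425123443135
51 4.026746607636117
55 3.974532353870177
60 3.91395267845739
62 3.893974449127642
64 3.895425123443135
66 3.9184042346711174
```

View pics/fit_scene.png

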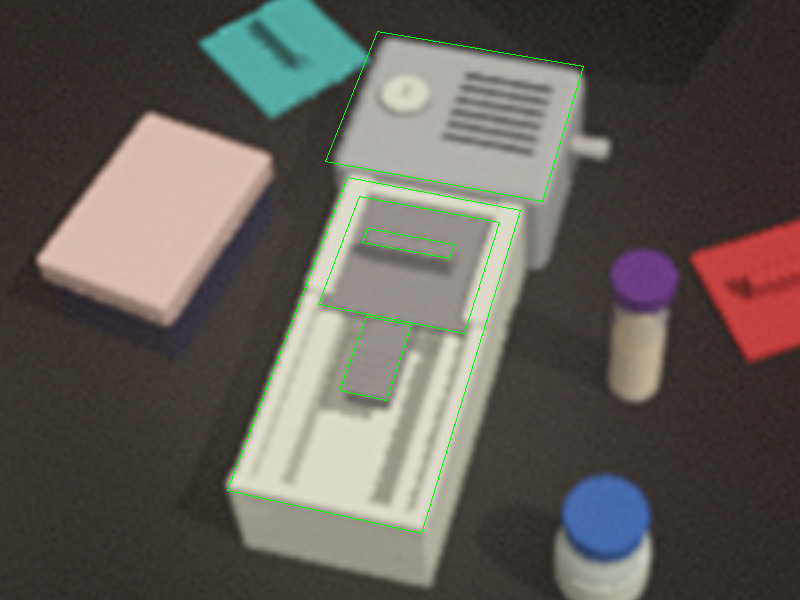

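View pics/fit_side.png

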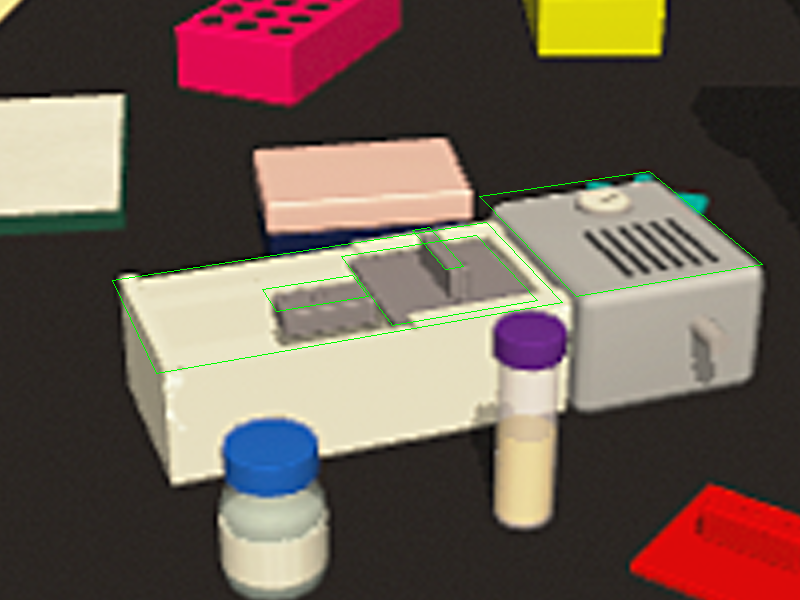

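The fit overlays well on both views: grey cover on its seat, tab in front of it. I'll check it against the side camera's depth and work out the approach.

```bash
python3 - <<'E'
from station import *
from h import *
from scipy.optimize import differential_evolution
p0=np.load('pose.npy')
im,d=get_image("side");c=get_calibration("side");P=cloud(d,c)
X=P[d>0];q=(X-[p0[0],p0[1],0]);cc,s=np.cos(p0[2]),np.sin(p0[2])
x=cc*q[:,0]+s*q[:,1];y=-s*q[:,0]+cc*q[:,1]
X=X[(abs(x+.045)<.2)&(abs(y)<.075)&(X[:,2]>.045)&(X[:,2]<.09)]
def cost(p):
    c,s=np.cos(p[2]),np.sin(p[2]);dx,dy=(X[:,0]-p[0])*1e3,(X[:,1]-p[1])*1e3
    h=hmap(c*dx+s*dy,-s*dx+c*dy);return np.mean(np.minimum(abs((X[:,2]-p[3])*1e3-h),15))
b=differential_evolution(cost,[(p0[0]-.03,p0[0]+.03),(p0[1]-.03,p0[1]+.03),(p0[2]-.15,p0[2]+.15),(-.006,.006)],seed=1,popsize=30)
print(len(X),b.x,b.fun,'scene',p0)
X=np.load('X.npy');X=X[X[:,2]>.045]
b=differential_evolution(cost,[(p0[0]-.03,p0[0]+.03),(p0[1]-.03,p0[1]+.03),(p0[2]-.15,p0[2]+.15),(-.006,.006)],seed=1,popsize=30)
print(b.x,b.fun)
o=get_obs();M=R.from_rotvec(o['tool_rot']).as_matrix();print(M.round(3))
yaw=p0[2]
yv=np.array([-np.sin(yaw),np.cos(yaw),0])
for sg in(1,-1):
    z=sg*yv;xx=np.array([0,0,-1.]);G=np.c_[xx,np.cross(z,xx),z]
    print(sg,R.from_matrix(G@M.T).as_rotvec().round(3))
E
```

```text
4509 [ 0.55005263 -0.02589157  0.46947132 -0.00176533] 4.460387271273039 scene [ 0.55343315 -0.02774577  0.47264499]
[ 0.55369639 -0.02674761  0.46932806 -0.00071565] 4.696808391372816
[[-0.     0.957  0.29 ]
 [ 0.     0.29  -0.957]
 [-1.     0.    -0.   ]]
1 [-0.     0.    -2.963]
-1 [-0.    -0.     0.179]
```

Emit:
carry_out:
  increments:
    - [[0,0,0.1],[0.66,0.97,-0.1],0]
    - [[0,0,0.1],[0.66,0.97,-0.1],0]
    - [[0,0,0.1],[0.66,0.97,-0.1],0]
    - [[0,0,0.1],[0.66,0.97,-0.1],0]
    - [[0,0,0.1],[0.66,0.97,-0.1],0]
    - [[0,0,0.1],[0.66,0.97,-0.1],0]
    - [[0,0,0.1],[0.66,0.97,-0.1],0]
    - [[0,0,0.1],[0.66,0.97,-0.1],0]

```text
t: 1.85
tool_pos: [0.2879, -0.4392, 0.3888]
tool_rot: [0.93, 1.361, -0.932]
contact_force: [-0.5, -1.1, 0.7]
opening: 0.0003
```

Emit:
carry_out:
  increments:
    - [[0,0,0.1],[0.66,0.97,-0.1],0]
    - [[0,0,0.1],[0.66,0.97,-0.1],0]
    - [[0,0,0.1],[0.66,0.97,-0.1],0]
    - [[0,0,0.1],[0.66,0.97,-0.1],0]
    - [[0,0,0.1],[0.66,0.97,-0.1],0]
    - [[0,0,0.1],[0.66,0.97,-0.1],0]
    - [[0,0,0.1],[0.66,0.97,-0.1],0]
    - [[0,0,0.1],[0.66,0.97,-0.1],0]

```text
t: 2.65
tool_pos: [0.397, -0.2769, 0.3734]
tool_rot: [0.866, 1.385, -0.87]
contact_force: [-0.2, 0.9, 0.4]
opening: -0.0
```

Emit:
carry_out:
  increments:
    - [[0,0,0.1],[0.68,1.0,-0.1],0]
    - [[0,0,0.1],[0.68,1.0,-0.1],0]
    - [[0,0,0],[0.68,1.0,-0.1],0]
    - [[0,0,0],[0.68,1.0,-0.1],0]
    - [[0,0,0],[0.68,1.0,-0.1],0]
    - [[0,0,0],[0.68,1.0,-0.1],0]
    - [[0,0,0],[0.68,1.0,-0.1],0]
    - [[0,0,0],[0.68,1.0,-0.1],0]

```text
t: 3.45
tool_pos: [0.5094, -0.1093, 0.3584]
tool_rot: [0.849, 1.388, -0.853]
contact_force: [-0.4, -0.1, -0.3]
opening: -0.0003
```

```bash
python3 - <<'E'
from station import *
from h import *
im,d=get_image("wrist");cv2.imwrite('pics/w1.png',im);c=get_calibration("wrist");o=get_obs();print(o['tool_pos'],c['position'],R.from_rotvec(o['tool_rot']).as_matrix().round(3))
print([(round(r['p'],2),r['centre'],cloud(d,c)[int(r['centre'][1]),int(r['centre'][0])]) for r in tip_of("wrist","tab_pad")])
E
```

```text
[ 0.51045525 -0.10723023  0.35807325] [ 0.57220376 -0.07622603  0.32649842] [[ 0.008  0.888  0.46 ]
 [-0.004  0.46  -0.888]
 [-1.     0.005  0.007]]
[(0.86, [256.3, 80.1], array([ 0.57613215, -0.01429934,  0.06399165]))]
```

View pics/w1.png

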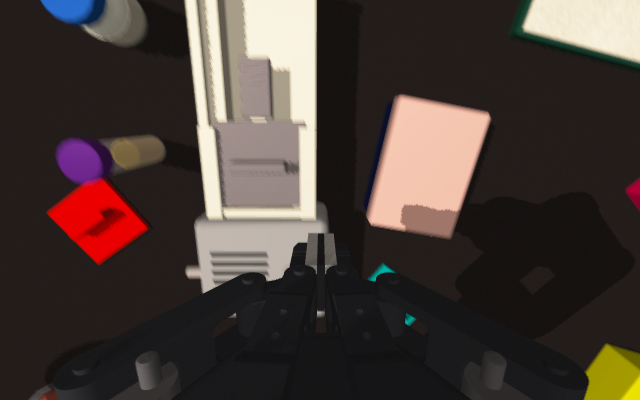

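The wrist view shows the grey cover seated at (260,165) and the tab up at (256,85). The pad measures (0.576, -0.014, 0.064), which agrees with the fit. I'll move above it.

Emit:
carry_out:
  increments:
    - [[0,0,0],[0.66,0.94,-0.7],0]
    - [[0,0,0],[0.66,0.94,-0.7],0]
    - [[0,0,0],[0.66,0.94,-0.7],0]
    - [[0,0,0],[0.66,0.94,-0.7],0]
    - [[0,0,0],[0.66,0.94,-0.7],0]
    - [[0,0,0],[0,0,-0.7],0]
    - [[0,0,0],[0,0,-0.3],0]
    - [[0,0,0],[0,0,0],0]

```text
t: 4.35
tool_pos: [0.5768, -0.0153, 0.2669]
tool_rot: [0.846, 1.384, -0.854]
contact_force: [0.6, 0.2, -0.2]
opening: 0.0
```

Emit:
carry_out:
  increments:
    - [[0,0,0],[0,0,-0.6],0]
    - [[0,0,0],[0,0,-0.5],0]
    - [[0,0,0],[0,0,-0.3],0]
    - [[0,0,0],[0,0,-0.2],0]
    - [[0,0,0],[0,0,-0.2],0]

```text
t: 4.85
tool_pos: [0.5767, -0.0178, 0.231]
tool_rot: [0.849, 1.38, -0.855]
contact_force: [-1.7, 0.9, 2.4]
opening: -0.0004
```

Emit:
carry_out:
  increments:
    - [[0,0,0],[0,0,-0.2],0]
    - [[0,0,0],[0,0,-0.2],0]

```text
t: 5.05
tool_pos: [0.5769, -0.0178, 0.2241]
tool_rot: [0.849, 1.38, -0.855]
contact_force: [-14.0, 1.9, 29.4]
opening: 0.0002
```

Emit:
carry_out:
  increments:
    - [[0,0,0],[0,0,0.5],0]
    - [[0,0,0],[0,0,0.9],0]
    - [[0,0,0],[0,0,1],0]
    - [[0,0,0],[-0.3,-0.1,0.9],0]
    - [[0,0,0],[-0.9,-0.4,0.1],0]
    - [[0,0,0],[-0.9,-0.4,0],0]
    - [[0,0,0],[-0.9,-0.4,0],0]
    - [[0,0,0],[-0.9,-0.4,0],0]

```text
t: 5.85
tool_pos: [0.4991, -0.0524, 0.2962]
tool_rot: [0.847, 1.37, -0.85]
contact_force: [0.1, -0.5, -0.1]
opening: 0.0004
```

```bash
python3 - <<'E'
from station import *
from h import *
o=get_obs();print(o['tool_pos'],R.from_rotvec(o['tool_rot']).as_matrix().round(3),o['contact_force'])
p=np.array([.5525,-.027,.471]);cy,sy=np.cos(p[2]),np.sin(p[2])
for n in("wrist","scene"):
    im,d=get_image(n);c=get_calibration(n);cv2.imwrite(f'pics/{n}2.png',im);P=cloud(d,c)
    X=P[d>0];q=X-[p[0],p[1],0];x=cy*q[:,0]+sy*q[:,1];y=-sy*q[:,0]+cy*q[:,1]
    for a,b in((0,40),(-7,5),(5,20),(20,35)):
        m=(x*1e3>a)&(x*1e3<b)&(abs(y)<.009);print(n,a,m.sum(),np.round(np.percentile(X[m,2],[10,50,90]),4) if m.any() else '')
    m=(abs(y)<.02)&(X[:,2]>.070)&(X[:,2]<.09)&(x>-.09)&(x<.0);print('rib x',np.round(np.percentile(x[m],[5,50,95]),4) if m.any() else '')
E
```

```text
[ 0.49905064 -0.05239087  0.29621665] [[ 0.022  0.889  0.458]
 [-0.016  0.459 -0.889]
 [-1.     0.012  0.024]] [ 0.12800213 -0.53122528 -0.05390305]
wrist 0 1420 [0.0483 0.0493 0.0503]
wrist -7 406 [0.0483 0.0492 0.0499]
wrist 5 542 [0.0484 0.0494 0.0504]
wrist 20 571 [0.0484 0.0494 0.0503]
rib x [-0.0575 -0.0523 -0.0486]
scene 0 129 [0.0489 0.0507 0.0527]
scene -7 36 [0.0491 0.0512 0.0533]
scene 5 44 [0.0491 0.0507 0.0524]
scene 20 48 [0.0489 0.0505 0.0531]
rib x [-0.0526 -0.0459 -0.043 ]
```

View pics/wrist2.png

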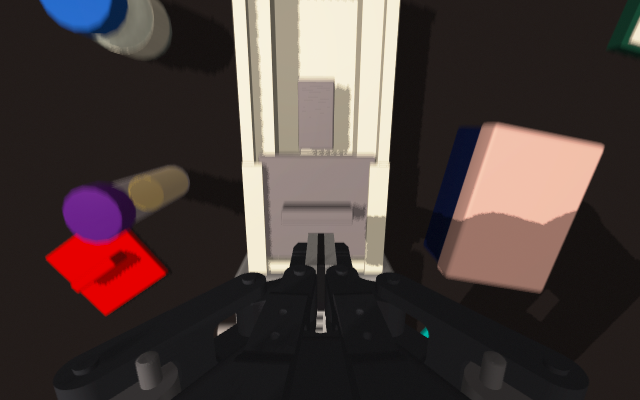

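The tab is down: its top measures about 50 mm in both cameras. The rib is at (317,212) in the wrist view. Next I'll straighten the slight tilt and go behind the rib.

Emit:
carry_out:
  increments:
    - [[0.16,0.22,0],[-0.7,-0.45,0],0]
    - [[0,0,0],[0,0,-0.4],0]
    - [[0,0,0],[0,0,-0.4],0]
    - [[0,0,0],[0,0,0],0]

```text
t: 6.35
tool_pos: [0.4861, -0.0612, 0.2792]
tool_rot: [0.854, 1.394, -0.851]
contact_force: [-0.4, 0.9, 0.1]
opening: 0.0002
```

```bash
cat > st.py <<'E'
from station import *
from h import *
o=get_obs();M=R.from_rotvec(o['tool_rot']).as_matrix();t=o['tool_pos']+.173*M[:,0]
p=np.array([.5525,-.027,.471]);cy,sy=np.cos(p[2]),np.sin(p[2]);q=t-[p[0],p[1],0]
print(o['t'],o['tool_pos'].round(4),'tipP',np.round([cy*q[0]+sy*q[1],-sy*q[0]+cy*q[1],q[2]],4),M[:,0].round(3),M[:,2].round(3),o['contact_force'].round(1))
E
python3 st.py
```

```text
6.35 [ 0.4861 -0.0612  0.2792] tipP [-0.0742 -0.0007  0.1062] [ 0.004  0.    -1.   ] [ 0.457 -0.89   0.002] [-0.4  0.9  0.1]
```

Emit:
carry_out:
  increments:
    - [[0,0,0],[-0.06,-0.03,-0.7],0]
    - [[0,0,0],[0,0,-0.6],0]
    - [[0,0,0],[0,0,-0.3],0]
    - [[0,0,0],[0,0,-0.2],0]
    - [[0,0,0],[0,0,0],0]

```text
t: 6.85
tool_pos: [0.4854, -0.0609, 0.2382]
tool_rot: [0.853, 1.397, -0.851]
contact_force: [-0.1, 0.6, 0.4]
opening: -0.0
```

```bash
python3 st.py; python3 - <<'E'
from station import *
import cv2
a,_=get_image("side");cv2.imwrite('pics/side3.png',cv2.resize(a[130:280,220:440],None,fx=3.6,fy=3.6,interpolation=2))
E
```

```text
6.85 [ 0.4854 -0.0609  0.2382] tipP [-0.0748  0.0003  0.0652] [ 0.001  0.001 -1.   ] [ 0.458 -0.889 -0.   ] [-0.1  0.6  0.4]
```

View pics/side3.png

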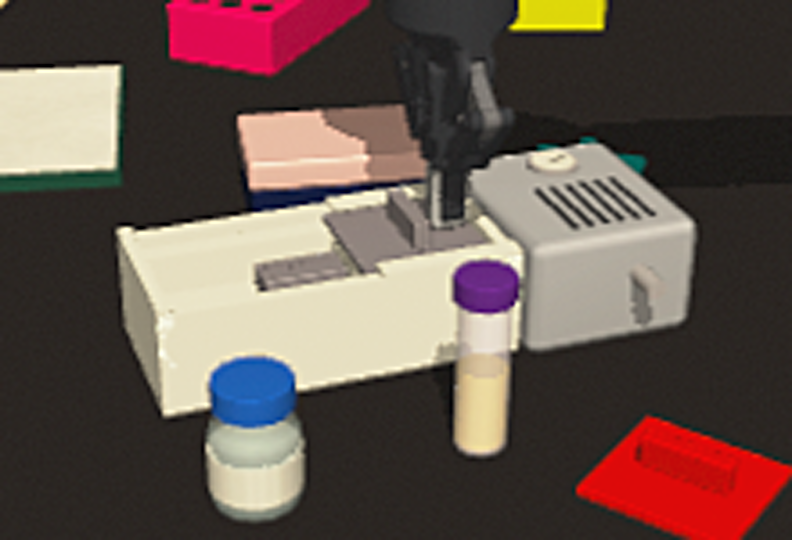

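The side view shows the closed fingertips behind the rib and just clear of the plate. I'll push slowly along (0.891, 0.454).

Emit:
carry_out:
  increments:
    - [[0,0,0],[0.18,0.09,0.05],0]
    - [[0,0,0],[0.18,0.09,0],0]
    - [[0,0,0],[0.22,0.11,0],0]
    - [[0,0,0],[0.27,0.14,0],0]
    - [[0,0,0],[0.27,0.14,0],0]

```text
t: 7.4
tool_pos: [0.51, -0.049, 0.2413]
tool_rot: [0.854, 1.393, -0.85]
contact_force: [0.2, 0.5, -1.2]
opening: -0.0001
```

```bash
python3 st.py
```

```text
7.4 [ 0.51   -0.049   0.2413] tipP [-0.0472 -0.0007  0.0683] [ 0.004 -0.    -1.   ] [ 0.457 -0.889  0.002] [ 0.2  0.5 -1.2]
```

Emit:
carry_out:
  increments:
    - [[0,0,0],[0.27,0.14,-0.08],0]
    - [[0,0,0],[0.27,0.14,0],0]
    - [[0,0,0],[0.27,0.14,0],0]
    - [[0,0,0],[0.27,0.14,0],0]
    - [[0,0,0],[0.27,0.14,0],0]

```text
t: 7.9
tool_pos: [0.5398, -0.0337, 0.2399]
tool_rot: [0.853, 1.393, -0.85]
contact_force: [-1.6, -0.9, 0.7]
opening: 0.0001
```

```bash
python3 st.py; python3 - <<'E'
from station import *
import cv2
a,_=get_image("side");cv2.imwrite('pics/side4.png',cv2.resize(a[130:280,220:440],None,fx=3.6,fy=3.6,interpolation=2))
E
```

```text
7.9 [ 0.5398 -0.0337  0.2399] tipP [-0.0138 -0.0007  0.0669] [ 0.004 -0.001 -1.   ] [ 0.458 -0.889  0.003] [-1.6 -0.9  0.7]
```

View pics/side4.png

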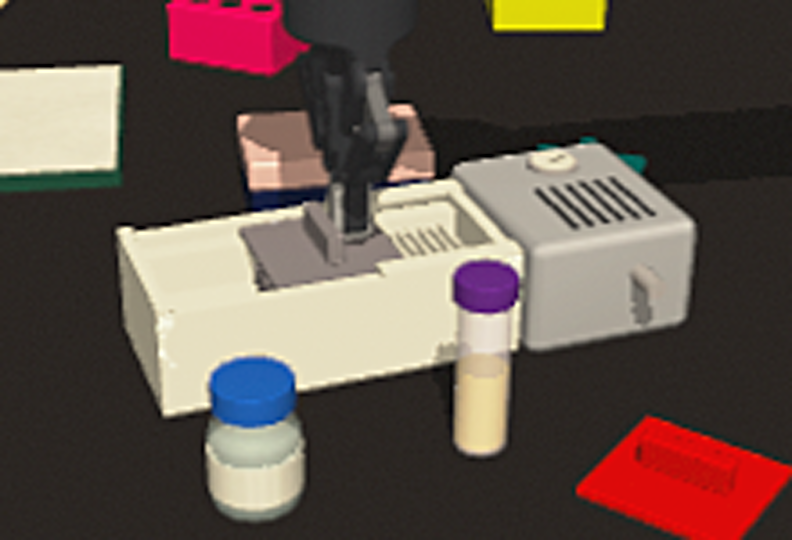

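The cover is sliding flat over the tab. I'll keep pushing.

Emit:
carry_out:
  increments:
    - [[0,0,0],[0.27,0.14,0],0]
    - [[0,0,0],[0.27,0.14,0],0]
    - [[0,0,0],[0.27,0.14,0],0]
    - [[0,0,0],[0.27,0.14,0],0]
    - [[0,0,0],[0.27,0.14,0],0]
    - [[0,0,0],[0.22,0.11,0],0]
    - [[0,0,0],[0.13,0.07,0],0]
    - [[0,0,0],[0.05,0.03,0],0]

```text
t: 8.75
tool_pos: [0.5786, -0.0135, 0.24]
tool_rot: [0.853, 1.393, -0.85]
contact_force: [-1.5, 0.0, 1.7]
opening: -0.0002
```

```bash
python3 st.py; python3 - <<'E'
from station import *
import cv2
a,_=get_image("side");cv2.imwrite('pics/side5.png',cv2.resize(a[130:280,220:440],None,fx=3.6,fy=3.6,interpolation=2))
E
```

```text
8.75 [ 0.5786 -0.0135  0.24  ] tipP [ 0.0301 -0.0003  0.067 ] [ 0.005 -0.001 -1.   ] [ 0.458 -0.889  0.003] [-1.5  0.   1.7]
```

View pics/side5.png

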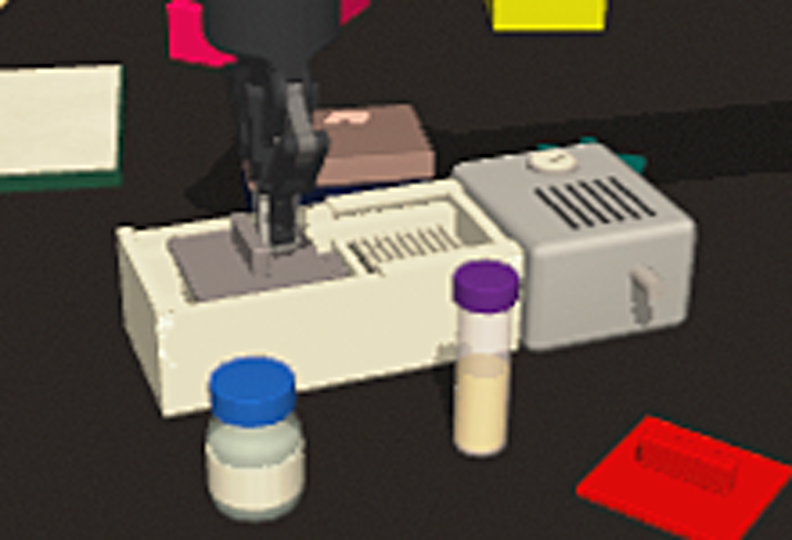

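Emit:
carry_out:
  increments:
    - [[0,0,0],[0.18,0.09,0],0]
    - [[0,0,0],[0.18,0.09,0],0]
    - [[0,0,0],[0.07,0.03,0],0]
    - [[0,0,0],[0,0,0],0]
    - [[0,0,0],[-0.3,-0.15,0],0]
    - [[0,0,0],[-0.2,-0.1,0],0]
    - [[0,0,0],[0,0,0.5],0]
    - [[0,0,0],[0,0,1],0]

```text
t: 9.6
tool_pos: [0.5753, -0.0143, 0.2677]
tool_rot: [0.853, 1.399, -0.852]
contact_force: [-0.3, -0.5, -0.3]
opening: 0.0001
```

Emit:
carry_out:
  increments:
    - [[0,0,0],[0,0,1],0]
    - [[0,0,0],[0,0,1],0]
    - [[0,0,0],[-0.6,-0.3,1],0]
    - [[0,0,0],[-0.9,-0.4,1],0]
    - [[0,0,0],[-0.9,-0.4,0.5],0]
    - [[0,0,0],[-0.9,-0.4,0],0]
    - [[0,0,0],[0,0,0],0]

```text
t: 10.3
tool_pos: [0.5071, -0.0454, 0.3714]
tool_rot: [0.856, 1.385, -0.846]
contact_force: [-0.2, 0.3, 0.4]
opening: -0.0002
```

```bash
python3 st.py; python3 - <<'E'
from station import *
from h import *
p=np.array([.5525,-.027,.471]);cy,sy=np.cos(p[2]),np.sin(p[2])
for n in("wrist","scene","side"):
    im,d=get_image(n);c=get_calibration(n);cv2.imwrite(f'pics/{n}6.png',im);P=cloud(d,c)
    ms=masks_of(n,"filter_cover")
    for m in ms:
        X=P[m['region']&(d>0)];q=X-[p[0],p[1],0];x=cy*q[:,0]+sy*q[:,1];y=-sy*q[:,0]+cy*q[:,1]
        g=(X[:,2]>.056)&(X[:,2]<.066)
        if g.sum()>30:
            A=np.linalg.lstsq(np.c_[x[g],y[g],np.ones(g.sum())],X[g,2],rcond=None)[0]
            print(n,round(m['p'],2),'x',np.percentile(x[g],[1,99]).round(4),'y',np.percentile(y[g],[1,99]).round(4),'z',np.median(X[g,2]).round(4),'slopes',A[:2].round(3))
E
```

```text
10.3 [ 0.5071 -0.0454  0.3714] tipP [-0.0468  0.0029  0.1984] [ 0.014 -0.001 -1.   ] [ 0.457 -0.889  0.007] [-0.2  0.3  0.4]
wrist 0.58 x [0.0182 0.0963] y [-0.0429  0.0393] z 0.0605 slopes [ 0.001 -0.   ]
scene 0.7 x [0.0194 0.0985] y [-0.0425  0.0405] z 0.0606 slopes [0.002 0.003]
side 0.96 x [0.0173 0.0955] y [-0.0455  0.0409] z 0.0599 slopes [-0.005  0.003]
side 0.18 x [-0.1989  0.1124] y [-0.0522  0.067 ] z 0.062 slopes [-0.003 -0.009]
```

View pics/wrist6.png

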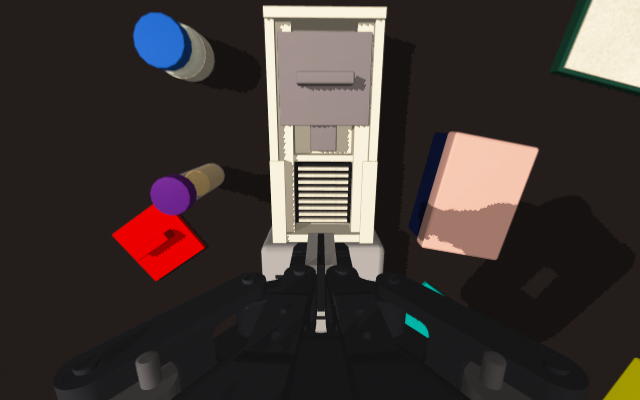

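View pics/scene6.png

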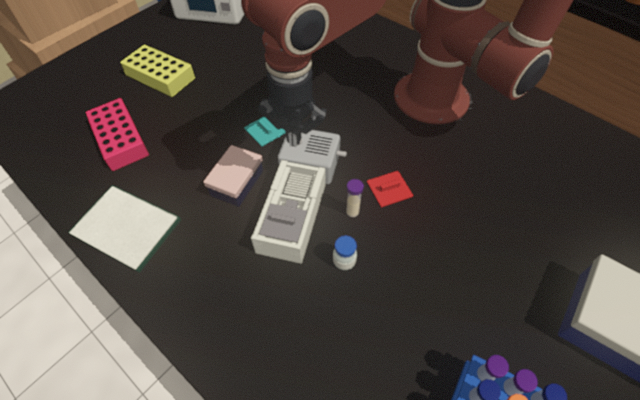

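The cover lies flat on the ledge at (325,78) in the wrist view. In pump coordinates it spans x +18 to +97 mm, which is off the seat and short of the stop. The filter is exposed and the bystanders are in place. I'll hand in.

```bash
python3 -c "
from station import *
print(finish_job())"
```

```text
the job is handed in; nothing more can be done
None
```

I opened the filter compartment and handed the job in shortly after t = 10.3 s, well within the 38 s limit. The hand-in gives no verdict.

- **Tab:** I pressed it with the closed fingertips until it met its firm stop, at about 29 N. After I backed off, depth readings put its top at 49 to 51 mm, so it stayed fully in.
- **Cover:** I then pushed the grey cover by its rib, slowly, off its seat. All three cameras place it at pump x of about +18 to +97 mm. That is roughly 28 mm past the end of the seat and 10 mm short of the end stop.
- **Flatness:** The cover's top is at about 60.5 mm with a slope of 0.005 or less, so it lies flat on the runners.
- **Surroundings:** The tube, jar and tip box appear where they started in the last pictures. I checked this by eye and did not measure it.
- **Robot:** It was clear of everything, with contact force near zero.

No check failed. The pump position fitted from the scene and side cameras differed by 3 to 4 mm. The wrist camera's reading of the tab pad was within 2 mm of the position I used.

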